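Clamp a flange in the assembly fixture with a hex key

ROBOT

A 7-joint arm with a two-finger parallel gripper is mounted at the origin on the work surface. World frame = base frame: x ahead of the robot, y to its left, z up, the work surface at z = 0. Lengths are in m, angles in rad, forces in N, time in s.
With the tool pointing down it reaches from about 0.4 to 0.85 m from the base axis. Payload 4.4 kg.
Tool frame: the origin (TCP) lies midway between the tips of the shut fingers; the grasp point (between the pads) lies 19 mm behind it; z points along the fingers, y is the line along which they close (so a half turn about z gives the same grasp; the last joint's range is limited). The gripper opens to 94 mm and grips with 3 to 60 N. Pads are 16 mm wide; open, the fingers measure 119 mm over their backs; the gripper's body (75 mm by 177 mm) begins 78 mm behind the grasp point.
Start: joints at [1.139, 0.628, 0.038, 1.517, -0.027, 0.996, -0.02], TCP at [0.233, -0.607, 0.175] pointing down, gripper open.
Joint ranges: [-3.06, 3.06], [-0.37, 2.12], [-1.25, 1.32], [0.18, 2.47], [-1.1, 4.24], [0.23, 1.98], [-2.94, 2.94]. Speed limits (rad/s): [2.57, 2.57, 3.14, 3.14, 3.14, 3.14, 3.14].

INTERFACE

Orientations are given as a unit quaternion [w, x, y, z].
In Python, from rig import bot gives the robot as it stands.
- The arm moves only by the tool play_rows, never from a script. Its argument "moves" is a list of rows, each a list of 7 numbers: the shift along the tool's x, y, z in mm, then the turn, a rotation vector about the tool's x, y, z in rad, then the closure in counts, from 0 (fully open) to 255 (shut). A call has 1 to 8 rows; each row shifts and turns the commanded pose from where the row before left it, along the tool's axes as they then stand; what a row does not reach is not made up. A row lasts 1/10 s, in which the tool goes at most 50 mm and 8.59 degrees, less where a joint would pass 70% of its speed; a pose out of reach is approached as far as the arm can. A call with a gripper value outside its range is refused whole. The fingers move at their own pace and stop on an object; "force" is the grip in N (left out, the last holds). Time passes only in rows, so rows that do not move let the fingers close. It gives the time, the measured TCP pose, the force, the opening and the grip force at its end, in the units of the state.
- bot.sense(): the state, without advancing time (a new reading comes with each control period).
- bot.camera(name): name is "scene" or "side" or "wrist"; returns a dict with "frame" (384x512x3 uint8, red, green, blue), "depth" (384x512 float32, m along the optical axis (not along the pixel's ray), 0 where there is no reading), "intrinsics" (3x3 intrinsics, pixels), "origin" and "orientation" of the camera in the world; the wrist camera has in their place "mount" (4x4, takes a point from camera to tool coordinates, whose origin is the TCP and whose axes are the flange's). Camera axes: x right, y down, z forward; pixel columns grow to the right and rows downward; lengths in m; the calibration is good to about 2 mm. A picture is of the moment at which its call begins: read the wrist's pose just before it.
- bot.sign_off(): hands the job in; it is judged then, once.
The state is a dict: "clock": time; "q": joint angles; "qd": joint speeds; "joint_efforts": joint torques, N m; "ee_pos": TCP position; "tcp_rot": TCP orientation; "ft_force": force on the tool from outside, world axes, zero at the start; "moment": the same for the moment, N m; "grip_width": opening from 0.0 (shut) to 1.0 (fully open); "gripper_force": force on a finger pad.
Only numpy, scipy, OpenCV 4.12 (cv2) and the standard library are available. Lean on these libraries where they do the work, as an engineer would, in place of code of your own. Each camera call takes 0.05 s, during which the arm holds its last target. There are 200 camera calls.

TASK

Take the red-handled hex key from its grey holder, feel lightly with its tip along the sprung yellow plate in the blue fixture's window until it finds the clamp screw's hex socket, and seat it fully. Turn the screw clockwise in quarter turns, letting go and regrasping the handle on the way, until it meets its stop and the jaw is closed; never bottom the sprung plate by pressing or wrench hard at the stop. Leave the key standing in the socket, let go, and leave the blue bin, carton, screwdriver and pulley alone.

Things in the scene. Friction and masses are not known exactly. Their poses are not given: they have to be found in the camera images.
- key_grip (a point): Centre of the red handle of the loose hex key, which stands upright, tip down, in the grey holder. Handle square, 26 x 26 mm across, 44 mm tall, x and y square to its faces, z up the key. The tip is 72 mm below. The key is 96 mm long, about 0.2 kg, and stands a little loosely.
- key_tip (a point): Tip of the hex key, on its axis, 72 mm below key_grip; axes as there. The shank is a hexagon 17 mm across flats, two flats facing the handle's +x and -x, bare for 50 mm below the handle; its last 5 mm is a blunt cone, 12 mm wide at the end.
- holder: Fixed grey block, 70 x 70 x 45 mm, origin under its centre. The key stands in a square well in its middle, 18.6 x 21 mm wide, open above, floor 10 mm above the table; it is drawn straight up, 35 mm to clear.
- fixture: Fixed blue clamp fixture; origin on the table under the middle of the window in its housing, x along the window towards jaw and clamped part. Housing 104 (x) x 80 (y) mm, flat top 58 mm above the table. The base plate, jaw and clamped part reach to x = +153 mm, 55 mm wide either side and no higher than the housing.
- window (a point): Middle of the window in the housing's top, at the level of the yellow plate 10 mm below that top; axes as the fixture's. Window 50 mm (x) by 34 mm (y). The axis of the screw and its socket is on the line y = 0 here, but anywhere from x = -8 to +8 mm: this is not measured. It does not shift during the work.
- plate (a joint): How far the yellow plate in the window (flange of the clamp screw, turning and sinking with it) is pressed down, m (0 at rest). Flat, sprung: it yields from 5 N, 1 N more per mm, and bottoms hard at 8 mm (13 N); it springs back up.
- screw (a joint): Angle of the clamp screw, rad, growing clockwise seen from above; starts 0.5 to 1.1, hard stop (clamped) at 3.60. Steel rim, 29 mm wide, flush in the yellow plate (red dot beside it at +x when 0); hex socket 18 mm across flats, 16 mm deep, no chamfer. At 0 two of its flats face the window's +x and -x; at q it is turned by -q about z up. Light friction (0.1 N m or less); it stays where left. At the stop 0.2 N m is ample, 0.45 too much.
- jaw_face (a point): Top edge of the rubber face of the steel jaw beside the housing. It moves 3 mm along the window's +x per rad of the screw and meets the clamped aluminium part when the screw is at its stop.
- key: The hex key as a whole; its origin is its tip, the same point as key_tip.
- blue_bin: Bystander: loose open-fronted blue bin, 140 x 100 x 70 mm, with brass parts; origin under its centre.
- carton: Bystander: loose cardboard box, 75 x 60 x 90 mm; origin under its centre.
- driver: Bystander: loose red-handled screwdriver lying along x between holder and fixture, about 0.2 m long, 30 mm high; origin under its middle.
- pulley: Bystander: loose aluminium pulley lying flat, 52 mm across, 28 mm high; origin under its centre.

How it is judged:
On the way, in this order (a step that is already met when the one before it is completed fails the run):
1. the key's tip is down in the hex socket, at least 12.5 mm below the plate's rest level (z of key_tip in the frame of window below -0.0125 m and x of key_tip in the frame of window between -0.012 and 0.012 m and y of key_tip in the frame of window between -0.005 and 0.005 m), for 0.2 s.
2. part-way (the screw between 1.3 and 3.3 rad) the key is let go of, standing in the socket, for a new grasp (all of step 1 and value of joint screw between 1.3 and 3.3 rad and contact force between the fingers and key below 0.1 N), for 0.1 s.
3. the screw is turned clockwise to its stop (3.48 rad or more) with the key in the socket (all of step 1 and value of joint screw above 3.48 rad), for 0.2 s.
At the end, for the whole second after the job is handed in: The screw stands at its stop (3.48 rad or more, of 3.60), the key stands at rest in the socket, its tip at least 12.5 mm below the plate's rest level and within 12 mm (x) and 5 mm (y) of the window's middle, leaning under 0.2 rad, and the robot has let go (all of step 3 and angle between key_grip's own z axis and vertical below 0.2 rad and linear speed of key below 0.02 m/s); the robot touches nothing.
It fails at once if the key is wrenched on the screw with more than 120 N, about 0.45 N m, or the sprung plate is pressed to its bottom (7.7 mm or more of its 8 mm) (contact force between key and plate above 120 N or value of joint plate above 0.0077 m).
It fails at once if the key is pushed against the fixture's housing with more than 30 N (contact force between key and fixture above 30 N).
It fails at once if the blue bin, carton or pulley is pushed more than 20 mm or tipped more than 0.35 rad (distance of any of blue_bin, carton, pulley from where it was at the start of the episode above 0.02 m or angle between any of blue_bin, carton, pulley's own z axis and vertical above 0.35 rad).
It fails at once if the screwdriver is pushed more than 20 mm (distance of driver from where it was at the start of the episode above 0.02 m).
It also fails if it takes over 72 s, if anything falls off the work surface, if the arm or the gripper's body presses on something with over 40 N, if the wrist force passes 120 N, or if a joint passes its speed limit or range.

## Working session

There is one attempt and no reset: what is moved stays moved. The work goes in short steps, Python scripts to look and compute and a tool call to move; the robot and the scene stay as the last step left them, time stands still between calls to the robot, and variables do not carry over. Pictures are saved under pics/ and viewed, at most 13 in all, crops included, and the job is handed in when it is done.

Besides the shell and the picture viewer there is one more tool, called after "Emit:" as name([rows], argument=value, ...), one row to a line, values as JSON. play_rows: Moves the arm, as the interface text tells. Its arguments: {"type":"object","properties":{"moves":{"type":"array"},"force":{"type":"number"}},"required":["moves"]}

```bash
ls; mkdir -p pics; cat > h.py <<'E'
import numpy as np, cv2
from scipy.spatial.transform import Rotation as R
from rig import bot
def rot(q): q=np.array(q); return R.from_quat([q[1],q[2],q[3],q[0]]).as_matrix()
def grab(name):
    s=bot.sense(); c=bot.camera(name)
    if name=="wrist":
        M=np.eye(4); M[:3,:3]=rot(s["tcp_rot"]); M[:3,3]=s["ee_pos"]; T=M@np.array(c["mount"])
    else:
        T=np.eye(4); o=np.array(c["orientation"]); T[:3,:3]=rot(o) if o.size==4 else o; T[:3,3]=c["origin"]
    return c["frame"],c["depth"],np.array(c["intrinsics"]),T
def cloud(d,K,T):
    v,u=np.indices(d.shape); P=np.stack([(u-K[0,2])/K[0,0]*d,(v-K[1,2])/K[1,1]*d,d],-1)
    return P@T[:3,:3].T+T[:3,3]
def save(n,f,scale=1): cv2.imwrite("pics/"+n,cv2.resize(f[...,::-1],None,fx=scale,fy=scale,interpolation=cv2.INTER_CUBIC))
E
python3 - <<'E'
from h import *
s=bot.sense(); print({k:np.round(v,3).tolist() for k,v in s.items()})
for n in ["scene","side"]:
    f,d,K,T=grab(n); save(n+"0.png",f); np.savez(n+".npz",f=f,d=d,K=K,T=T); print(n,np.round(T,3).tolist(),K.tolist())
a=cv2.imread("pics/scene0.png");b=cv2.imread("pics/side0.png")
cv2.imwrite("pics/both.png",cv2.resize(np.vstack([a,b]),(400,600)))
E
```

```text
pics
{'clock': 0.0, 'q': [1.139, 0.629, 0.038, 1.518, -0.027, 0.996, -0.02], 'qd': [-0.0, 0.0, 0.0, -0.001, -0.0, 0.0, -0.001], 'joint_efforts': [0.0, -54.973, 1.144, -18.664, -0.052, 0.024, 0.0], 'ee_pos': [0.232, -0.606, 0.174], 'tcp_rot': [-0.001, 0.983, 0.182, -0.0], 'ft_force': [-0.588, -0.609, 0.876], 'moment': [0.042, -0.022, 0.014], 'gripper_force': 0.0, 'grip_width': 0.998}
scene [[-0.525, 0.536, -0.661, 1.386], [0.851, 0.325, -0.413, 0.452], [-0.007, -0.779, -0.627, 0.798], [0.0, 0.0, 0.0, 1.0]] [[398.66173682366224, 0.0, 261.83457215802616], [0.0, 398.66173682366224, 199.7814790742111], [0.0, 0.0, 1.0]]
side [[-0.999, -0.022, 0.038, 0.564], [-0.042, 0.745, -0.666, 0.879], [-0.013, -0.667, -0.745, 1.086], [0.0, 0.0, 0.0, 1.0]] [[498.36162053966905, 0.0, 265.8116604655247], [0.0, 498.36162053966905, 197.5252527043527], [0.0, 0.0, 1.0]]
```

View pics/scene0.png

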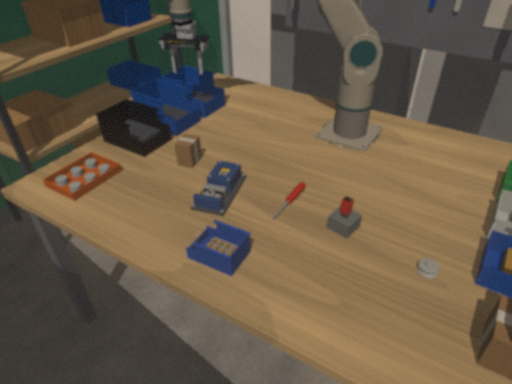

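View pics/side0.png

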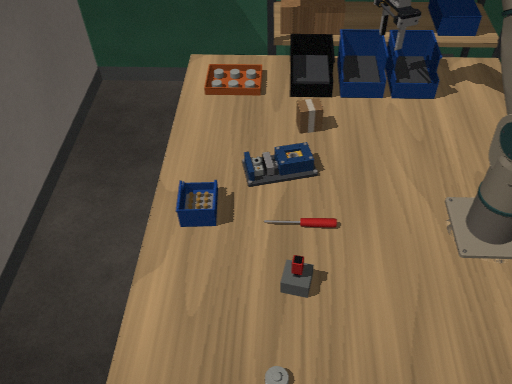

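Scene and side views: the key's red handle is at side pixel (298,264) in the grey holder at (297,280). The fixture housing is at (295,157), with its jaw towards −col (world +x). The driver lies between them at (303,222), the carton is at (309,115), and the bin is at (198,204).

```bash
cat > m.py <<'E'
from h import *
for n in ["side","scene"]:
    z=np.load(n+".npz"); f,d,K,T=z["f"],z["d"],z["K"],z["T"]; P=cloud(d,K,T); hsv=cv2.cvtColor(f,cv2.COLOR_RGB2HSV)
    X=P.reshape(-1,3); H=hsv.reshape(-1,3).astype(int); ok=(d.reshape(-1)>0)
    red=ok&((H[:,0]<8)|(H[:,0]>172))&(H[:,1]>150)&(X[:,2]>.05)&(X[:,2]<.15)&(X[:,0]>.3)&(X[:,0]<.9)&(abs(X[:,1])<.5)
    p=X[red]; print(n,"red",len(p),p.min(0).round(3),p.max(0).round(3)); t=p[p[:,2]>p[:,2].max()-.006]; print(" top",len(t),t.mean(0).round(4),cv2.minAreaRect(t[:,:2].astype(np.float32)*1000))
    c=p.mean(0)[:2]
    g=ok&(np.hypot(*(X[:,:2]-c).T)<.06)&(abs(X[:,2]-.045)<.006)&~red; q=X[g]; print(" holder",len(q),q.mean(0).round(4),cv2.minAreaRect(q[:,:2].astype(np.float32)*1000))
    b=ok&(H[:,0]>100)&(H[:,0]<130)&(H[:,1]>120)&(abs(X[:,2]-.058)<.005)&(X[:,0]>.4)&(X[:,0]<.75)&(X[:,1]>0.1)&(X[:,1]<.45); q=X[b]
    print(" house",len(q),q.mean(0).round(4),cv2.minAreaRect(q[:,:2].astype(np.float32)*1000))
    y=ok&(H[:,0]>18)&(H[:,0]<35)&(H[:,1]>120)&(abs(X[:,2]-.048)<.006)&(X[:,0]>.4)&(X[:,1]>.1)&(X[:,1]<.45);q=X[y]
    if len(q): print(" plate",len(q),q.mean(0).round(4),q.min(0),q.max(0))
    print(" table z",np.median(X[ok&(abs(X[:,0]-.6)<.1)&(abs(X[:,1]-.05)<.03),2]))
E
python3 m.py
```

```text
side red 152 [0.516 0.183 0.053] [0.543 0.215 0.11 ]
 top 28 [0.5331 0.2013 0.1054] ((529.9292602539062, 199.56146240234375), (24.72823143005371, 24.35550880432129), 81.44324493408203)
 holder 569 [0.5306 0.2044 0.0445] ((530.406494140625, 198.16177368164062), (74.10507202148438, 70.37199401855469), 78.58056640625)
 house 0 [nan nan nan] ((0.0, 0.0), (0.0, 0.0), 0.0)
 table z -0.0004925474581325417
scene red 137 [0.519 0.184 0.061] [0.547 0.21  0.108]
 top 20 [0.5387 0.1999 0.1045] ((539.0626831054688, 200.80148315429688), (11.943994522094727, 27.863609313964844), 32.843814849853516)
 holder 361 [0.5397 0.1987 0.0453] ((529.7613525390625, 195.68145751953125), (71.58827209472656, 76.43167114257812), 77.97762298583984)
 house 0 [nan nan nan] ((0.0, 0.0), (0.0, 0.0), 0.0)
 table z -0.00018469755759020767m.py:10: RuntimeWarning: Mean of empty slice.
  print(" house",len(q),q.mean(0).round(4),cv2.minAreaRect(q[:,:2].astype(np.float32)*1000))
  ret = um.true_divide(
```

```bash
sed -i 's/(X\[:,1\]>0.1)&(X\[:,1\]<.45)/(X[:,1]>-.3)\&(X[:,1]<.1)/; s/(X\[:,1\]>.1)&(X\[:,1\]<.45)/(X[:,1]>-.3)\&(X[:,1]<.1)/' m.py; python3 m.py | grep -v -e red -e top
```

```text
holder 569 [0.5306 0.2044 0.0445] ((530.406494140625, 198.16177368164062), (74.10507202148438, 70.37199401855469), 78.58056640625)
 house 473 [ 0.5459 -0.2159  0.057 ] ((585.6324462890625, -206.8514404296875), (195.96507263183594, 86.44738006591797), 15.172825813293457)
 plate 38 [ 0.5351 -0.2312  0.0473] [ 0.51411911 -0.24989173  0.04323129] [ 0.56247097 -0.20852088  0.05325425]
 table z -0.0004925474581325417
 holder 361 [0.5397 0.1987 0.0453] ((529.7613525390625, 195.68145751953125), (71.58827209472656, 76.43167114257812), 77.97762298583984)
 house 3 [ 0.5609 -0.2224  0.0573] ((548.606201171875, -219.65771484375), (4.519989013671875, 90.58808898925781), 74.1610107421875)
 plate 18 [ 0.524  -0.2321  0.0488] [ 0.51403743 -0.2442025   0.04705701] [ 0.53293868 -0.22032964  0.05081735]
 table z -0.00018469755759020767
```

Emit:
play_rows([
  [38,-24,-16,0,0,0,0],
  [38,-24,-16,0,0,0,0],
  [38,-24,-16,0,0,0,0],
  [38,-24,-12,0,0,0,0],
  [38,-24,-10,0,0,0,0],
  [38,-24,-10,0,0,0,0],
  [38,-24,-10,0,0,0,0],
  [38,-24,-10,0,0,0,0],
])

```text
clock: 0.9
ee_pos: [0.4484, -0.3172, 0.2754]
tcp_rot: [-0.0, 0.983, 0.182, -0.0]
ft_force: [1.5, -0.1, -0.1]
grip_width: 1.003
gripper_force: 0.0
```

```bash
python3 - <<'E'
from h import *
s=bot.sense(); print(s["ee_pos"],s["tcp_rot"],s["q"])
f,d,K,T=grab("wrist"); np.savez("w1.npz",f=f,d=d,K=K,T=T); save("w1.png",f,1.5); print(np.round(T,3).tolist(),K.tolist())
E
```

```text
[ 0.44835554 -0.31718706  0.27537922] [-1.67089404e-04  9.83323647e-01  1.81864078e-01 -1.84162567e-04] [ 5.65385965e-01  3.81747289e-01 -1.12501398e-03  1.66073536e+00
  4.76173579e-04  1.09960757e+00 -6.40907125e-01]
[[0.356, -0.906, -0.229, 0.516], [-0.934, -0.346, -0.087, -0.29], [-0.0, 0.245, -0.97, 0.486], [0.0, 0.0, 0.0, 1.0]] [[312.92481831940273, 0.0, 253.85208439383337], [0.0, 312.92481831940273, 195.71609005893293], [0.0, 0.0, 1.0]]
```

View pics/w1.png

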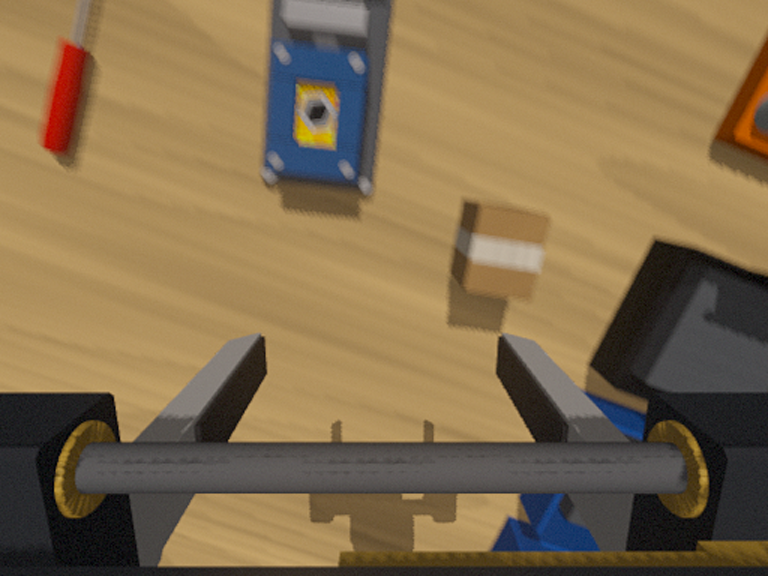

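Wrist view: the fixture is seen from above, with the yellow window around (318,112) and the hex socket at the same place. The housing corners run from (275,40) to (370,190), the jaw points up, and the carton is at (505,250). Next I move closer.

Emit:
play_rows([
  [9,-10,20,0,0,0,0],
  [9,-10,24,0,0,0,0],
  [9,-10,24,0,0,0,0],
  [8,-10,24,0,0,0,0],
  [8,-10,24,0,0,0,0],
  [0,0,10,0,0,0,0],
  [0,0,0,0,0,0,0],
])

```text
clock: 1.65
ee_pos: [0.4688, -0.2568, 0.1479]
tcp_rot: [-0.001, 0.983, 0.182, -0.001]
ft_force: [0.6, -0.1, -0.3]
grip_width: 1.004
gripper_force: 0.0
```

```bash
python3 - <<'E'
from h import *
s=bot.sense(); print(s["ee_pos"],s["tcp_rot"])
f,d,K,T=grab("wrist"); np.savez("w2.npz",f=f,d=d,K=K,T=T)
P=cloud(d,K,T);hsv=cv2.cvtColor(f,cv2.COLOR_RGB2HSV).astype(int)
m=(hsv[...,0]>18)&(hsv[...,0]<35)&(hsv[...,1]>150)&(P[...,2]>.035)&(P[...,2]<.056)
n,l,st,c=cv2.connectedComponentsWithStats(m.astype(np.uint8)); i=1+np.argmax(st[1:,4]); print(st[i],c[i])
x,y,w,h=st[i,:4]; x0,y0=max(x-60,0),max(y-40,0); cr=f[y0:y+h+40,x0:x+w+60]; print(x0,y0,cr.shape)
sc=min(800/cr.shape[1],600/cr.shape[0]); print(sc); save("w2.png",cr,sc)
E
```

```text
[ 0.46878183 -0.25682438  0.14790214] [-7.80958861e-04  9.83293283e-01  1.82021371e-01 -1.38945843e-03]
[229 108  38  30 585] [246.95726496 126.1965812 ]
169 68 (110, 158, 3)
5.063291139240507
```

View pics/w2.png

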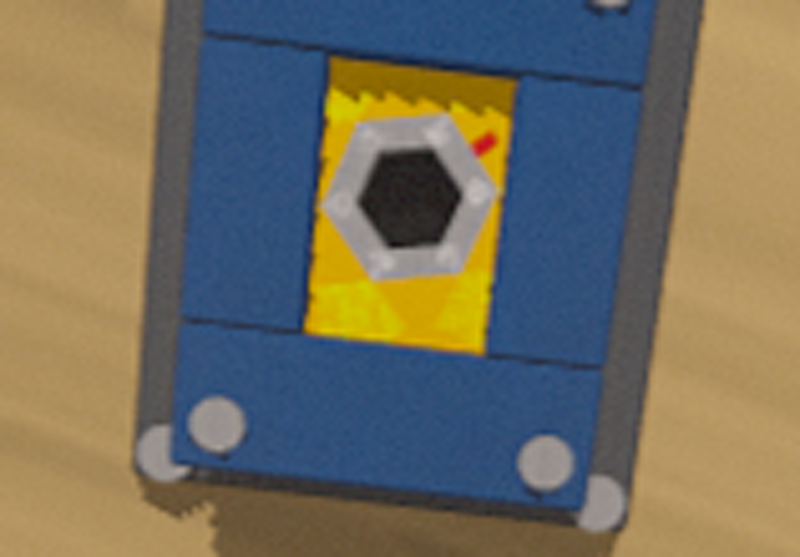

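Crop: the window's rim corners are at (328,55), (520,75), (485,355), (304,330). The dark hex socket is centred near (411,198), and the red dot is at (484,144), up-right, so the screw has turned clockwise from +x.

```bash
cat >> h.py <<'E'
def ray(uv,z,K,T):
    uv=np.atleast_2d(np.asarray(uv,float)); r=np.c_[(uv[:,0]-K[0,2])/K[0,0],(uv[:,1]-K[1,2])/K[1,1],np.ones(len(uv))]@T[:3,:3].T
    return T[:3,3]+r*((z-T[2,3])/r[:,2])[:,None]
E
python3 - <<'E'
from h import *
z=np.load("w2.npz");K,T,d=z["K"],z["T"],z["d"]
px=lambda a:(np.array(a,float)+.5)/5.063-.5+np.array([169,68])
W=ray(px([[328,55],[520,75],[485,355],[304,330]]),.058,K,T)[:,:2]
print(W.round(4),[np.linalg.norm(W[i]-W[(i+1)%4]).round(4) for i in range(4)]); c=W.mean(0)
ex=(W[0]+W[1]-W[2]-W[3]);yaw=np.arctan2(ex[1],ex[0]);ey=W[0]+W[3]-W[1]-W[2];yaw2=np.arctan2(ey[1],ey[0])-np.pi/2
H=ray(px([[388,150],[445,150],[464,198],[440,247],[386,247],[358,196]]),.048,K,T)[:,:2]; hc=H.mean(0)
ang=np.degrees(np.arctan2(*(H-hc).T[::-1])); print("c",c,"yaw",np.degrees([yaw,yaw2]))
r=np.array([[np.cos(yaw),np.sin(yaw)],[-np.sin(yaw),np.cos(yaw)]])
print("sock",hc,"rel",r@(hc-c),"cornerangs rel",((ang-np.degrees(yaw))%60), "radius",np.linalg.norm(H-hc,axis=1))
D=ray(px([[484,144]]),.048,K,T)[0,:2]; v=r@(D-hc); print("dot",v,np.arctan2(v[1],v[0]))
P=cloud(d,K,T); print("depth house z", P[:,:,2][115:125,212:222].mean())
E
```

```text
[[ 0.5606 -0.2005]
 [ 0.5697 -0.2338]
 [ 0.5214 -0.246 ]
 [ 0.5137 -0.2128]] [np.float64(0.0345), np.float64(0.0498), np.float64(0.034), np.float64(0.0485)]
c [ 0.54133485 -0.22327131] yaw [14.41451798 14.2301431 ]
sock [ 0.54321596 -0.22327871] rel [ 0.00182004 -0.00047544] cornerangs rel [35.14093724 32.20606544 36.74237487 35.82781398 36.00014036 34.26510307] radius [0.00990244 0.01051545 0.00952354 0.01022489 0.01034358 0.01046827]
dot [ 0.01119062 -0.01202728] -0.8214174512198675
depth house z 0.059111008867182055
```

```bash
cat > hexfit.py <<'E'
from h import *
from scipy.optimize import minimize
z=np.load("w2.npz");f,K,T,d=z["f"],z["K"],z["T"],z["d"]
yaw=np.radians(14.35); c0=np.array([.5432,-.2233]); ex=np.array([np.cos(yaw),np.sin(yaw)]); ey=np.array([-np.sin(yaw),np.cos(yaw)])
g=np.arange(-20,20.01,.25)/1000; X,Y=np.meshgrid(g,g)
Pw=c0+X[...,None]*ex+Y[...,None]*ey; Pw=np.concatenate([Pw,np.full(X.shape+(1,),.048)],-1)
C=(Pw-T[:3,3])@T[:3,:3]; u=C[...,0]/C[...,2]*K[0,0]+K[0,2]; v=C[...,1]/C[...,2]*K[1,1]+K[1,2]
im=cv2.remap(f,u.astype(np.float32),v.astype(np.float32),cv2.INTER_LINEAR).astype(float)
gr=im.mean(-1); sat=im.max(-1)-im.min(-1)
def hexd(p,r):
    a=p[2]+np.radians(60)*np.arange(6); return np.max([(X-p[0])*np.cos(t)+(Y-p[1])*np.sin(t) for t in a],0)-r
def fit(img,inside,outside,r,rm):
    best=None
    for t0 in np.radians(range(-30,30,10)):
        def cost(p):
            h=hexd([p[0]/1e3,p[1]/1e3,p[2]],p[3]/1e3); w=1/(1+np.exp(h/.0004)); m=h<rm
            return np.mean((img-(inside*w+outside*(1-w)))[np.hypot(X,Y)<rm]**2)
        o=minimize(cost,[0,0,t0,r],method="Nelder-Mead",options=dict(initial_simplex=np.array([[0,0,t0,r]]*5)+np.r_[np.zeros((1,4)),np.diag([1,1,.2,.5])],maxiter=800))
        if best is None or o.fun<best.fun: best=o
    return best
o=fit(gr,25,150,9,.012); print("socket dx,dy,flat deg,apothem",o.x[:2],np.degrees(o.x[2])%60,o.x[3],o.fun)
o=fit(sat,15,180,14,.0175); print("rim",o.x[:2],np.degrees(o.x[2])%60,o.x[3],o.fun)
P=cloud(d,K,T)
z=np.load("w1.npz");P=cloud(z["d"],z["K"],z["T"]).reshape(-1,3);q=P[(abs(P[:,2]-.09)<.006)&(np.hypot(P[:,0]-.5,P[:,1]+.35)<.14)]
print("carton top",len(q),q.min(0),q.max(0))
# driver extents
z=np.load("side.npz");P=cloud(z["d"],z["K"],z["T"]).reshape(-1,3);q=P[(P[:,2]>.012)&(P[:,2]<.04)&(P[:,1]<.12)&(P[:,1]>-.1)&(P[:,0]>.35)&(P[:,0]<.75)];print("driver",q.min(0),q.max(0))
E
python3 hexfit.py
```

```text
socket dx,dy,flat deg,apothem [-0.10087684  0.70981948] 11.335544612345494 8.629774784635558 113.30121571431421
rim [-0.01992797  0.76753033] 11.367096391221489 14.569001041455621 437.2513523930449
carton top 2778 [ 0.44881751 -0.45137893  0.08400877] [ 0.53335121 -0.37878032  0.09419419]
driver [ 0.4208356  -0.00201774  0.01204594] [0.61938223 0.02487911 0.0315347 ]
```

Emit:
play_rows([
  [0,0,-30,0,0,0,0],
  [5,-10,-25,0,0,0.12,0],
  [12,-26,-15,0,0,0.06,0],
  [14,-30,0,0,0,0,0],
  [14,-30,0,0,0,0,0],
  [14,-30,0,0,0,0,0],
  [14,-30,0,0,0,0,0],
  [14,-30,0,0,0,0,0],
])

```text
clock: 2.5
ee_pos: [0.5187, -0.0573, 0.2209]
tcp_rot: [0.0, 0.996, 0.092, 0.002]
ft_force: [0.6, 0.1, -0.9]
grip_width: 0.998
gripper_force: 0.0
```

Socket: at about x = +1.8 mm in the window frame, screw angle about 0.85 rad (the hex fit gives 0.849, the red dot about 0.82). Socket at world (0.543, −0.2226). Now to the key.

Emit:
play_rows([
  [0,0,0,0,0,-0.149,0],
  [0,0,0,0,0,-0.149,0],
  [0,0,0,0,0,-0.149,0],
  [0,0,0,0,0,-0.149,0],
  [0,0,0,0,0,-0.149,0],
  [0,0,0,0,0,-0.149,0],
  [0,0,0,0,0,-0.149,0],
  [0,0,0,0,0,-0.149,0],
])

```text
clock: 3.3
ee_pos: [0.5184, -0.0588, 0.2207]
tcp_rot: [0.001, 0.771, 0.637, 0.001]
ft_force: [-0.5, 0.1, -0.0]
grip_width: 0.999
gripper_force: 0.0
```

Emit:
play_rows([
  [25,0,0,0,0,0,0],
  [30,0,0,0,0,0,0],
  [30,0,0,0,0,0,0],
  [30,0,0,0,0,0,0],
  [30,0,0,0,0,0,0],
  [30,6,0,0,0,0,0],
  [10,6,0,0,0,0,0],
  [0,0,0,0,0,0,0],
])

```text
clock: 4.1
ee_pos: [0.5663, 0.1222, 0.22]
tcp_rot: [0.001, 0.772, 0.636, 0.001]
ft_force: [0.9, -0.0, 0.1]
grip_width: 1.0
gripper_force: 0.0
```

```bash
python3 - <<'E'
from h import *
s=bot.sense(); print(s["ee_pos"],s["tcp_rot"],s["q"])
f,d,K,T=grab("wrist"); np.savez("w3.npz",f=f,d=d,K=K,T=T)
P=cloud(d,K,T);h=cv2.cvtColor(f,cv2.COLOR_RGB2HSV).astype(int)
red=((h[...,0]<8)|(h[...,0]>172))&(h[...,1]>150)&(P[...,2]>.06)&(P[...,2]<.12)
p=P[red];print(len(p),p.min(0),p.max(0));t=p[p[:,2]>.1];print(t.mean(0),cv2.minAreaRect(t[:,:2].astype(np.float32)*1000))
c=t.mean(0)[:2]; g=(abs(P[...,2]-.045)<.006)&(np.hypot(P[...,0]-c[0],P[...,1]-c[1])<.06); q=P[g];print(len(q),cv2.minAreaRect(q[:,:2].astype(np.float32)*1000))
v,u=np.where(red);x0,x1,y0,y1=max(u.min()-60,0),u.max()+60,max(v.min()-50,0),v.max()+50;cr=f[y0:y1,x0:x1];sc=min(800/cr.shape[1],600/cr.shape[0]);print(x0,y0,sc);save("w3.png",cr,sc)
E
```

```text
[0.56625145 0.12219679 0.21998185] [6.06192962e-04 7.71734166e-01 6.35944339e-01 8.98785090e-04] [-0.05148295  0.49178237 -0.3209039   1.66018769  0.17674055  1.0160372
 -0.62232324]
355 [0.5164868  0.18293543 0.06415585] [0.54521378 0.21059558 0.10853833]
[0.53158879 0.19715851 0.10512405] ((530.5816040039062, 196.81451416015625), (23.81223487854004, 25.85113525390625), 78.8995590209961)
2762 ((530.03173828125, 197.3899688720703), (70.11287689208984, 69.39671325683594), 78.27055358886719)
132 61 4.838709677419355
```

View pics/w3.png

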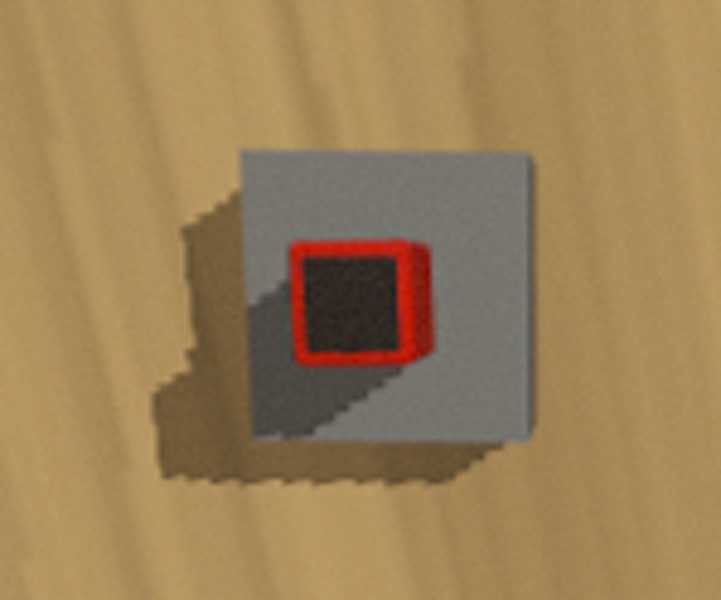

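Wrist crop: the handle is square-on at about (350,300), centred in the holder. Its yaw (78.6°) agrees with the tool's (79°). Moving over it, then down.

Emit:
play_rows([
  [16,-12,0,0,0,0,0],
  [17,-13,15,0,0,0,0],
  [17,-12,25,0,0,0,0],
  [17,-13,25,0,0,0,0],
  [0,0,25,0,0,0,0],
  [0,0,25,0,0,0,0],
  [0,0,0,0,0,0,0],
])

```text
clock: 4.85
ee_pos: [0.5265, 0.1934, 0.1017]
tcp_rot: [-0.0, 0.773, 0.635, -0.003]
ft_force: [-0.3, 0.2, -0.2]
grip_width: 1.004
gripper_force: 0.0
```

```bash
python3 - <<'E'
from h import *
s=bot.sense(); p=np.array(s["ee_pos"]);M=rot(s["tcp_rot"]);print(p, M.T@(np.array([.5305,.1972,.065])-p)*1e3)
f,d,K,T=grab("wrist");P=cloud(d,K,T);h=cv2.cvtColor(f,cv2.COLOR_RGB2HSV).astype(int)
red=((h[...,0]<8)|(h[...,0]>172))&(h[...,1]>150)&(P[...,2]>.06)&(P[...,2]<.12)
t=P[red];t=t[t[:,2]>.1];print(cv2.minAreaRect(t[:,:2].astype(np.float32)*1000),t[:,2].mean())
E
```

```text
[0.52647352 0.19340521 0.10173086] [ 4.69459952  3.38096051 36.69194619]
((530.4838256835938, 197.45111083984375), (25.89604377746582, 24.926082611083984), 79.73490905761719) 0.10477515719738764
```

Emit:
play_rows([
  [5,3,5,0,0,0,0],
  [0,0,16,0,0,0,0],
  [0,0,16,0,0,0,0],
  [0,0,0,0,0,0,150],
  [0,0,0,0,0,0,255],
  [0,0,0,0,0,0,255],
  [0,0,0,0,0,0,255],
  [0,0,0,0,0,0,255],
], force=25)

```text
clock: 5.7
ee_pos: [0.5329, 0.2018, 0.0679]
tcp_rot: [0.0, 0.772, 0.636, 0.001]
ft_force: [0.4, -0.1, -0.3]
grip_width: 0.611
gripper_force: 0.0
```

Emit:
play_rows([
  [-5,-1.5,3,0,0,0,255],
  [0,0,0,0,0,0,255],
  [0,0,0,0,0,0,255],
  [0,0,0,0,0,0,255],
  [0,0,0,0,0,0,255],
])

```text
clock: 6.2
ee_pos: [0.5301, 0.1971, 0.0642]
tcp_rot: [-0.0, 0.772, 0.636, 0.0]
ft_force: [-0.6, 0.4, -0.2]
grip_width: 0.271
gripper_force: 25.0
```

Emit:
play_rows([
  [0,0,-10,0,0,0,255],
  [0,0,-15,0,0,0,255],
  [0,0,-20,0,0,0,255],
  [0,0,-25,0,0,0,255],
  [0,0,-25,0,0,0,255],
  [0,0,-25,0,0,0,255],
  [0,0,-20,0,0,0,255],
  [0,0,0,0,0,0,255],
])

```text
clock: 7.0
ee_pos: [0.5317, 0.198, 0.2072]
tcp_rot: [0.001, 0.772, 0.636, 0.003]
ft_force: [0.4, 0.5, -1.8]
grip_width: 0.272
gripper_force: 25.0
```

```bash
python3 - <<'E'
from h import *
s=bot.sense(); p=np.array(s["ee_pos"]);M=rot(s["tcp_rot"]);print(p,s["ft_force"],s["grip_width"])
f,d,K,T=grab("wrist");np.savez("w4.npz",f=f,d=d,K=K,T=T)
c=T[:3,:3].T@(p+M@np.array([0,0,.02])-T[:3,3]);u=c[0]/c[2]*K[0,0]+K[0,2];v=c[1]/c[2]*K[1,1]+K[1,2];print(u,v)
u,v=int(u),int(v);x0,y0=max(u-100,0),max(v-110,0);cr=f[y0:min(v+50,384),x0:u+100];sc=min(800/cr.shape[1],600/cr.shape[0])
print(x0,y0,sc);save("w4.png",cr,sc)
E
```

```text
[0.53170533 0.19803131 0.20722021] [ 0.42634416  0.52533736 -1.79223996] 0.2718134861844156
252.8167403527892 213.77654293489746
152 103 3.75
```

View pics/w4.png

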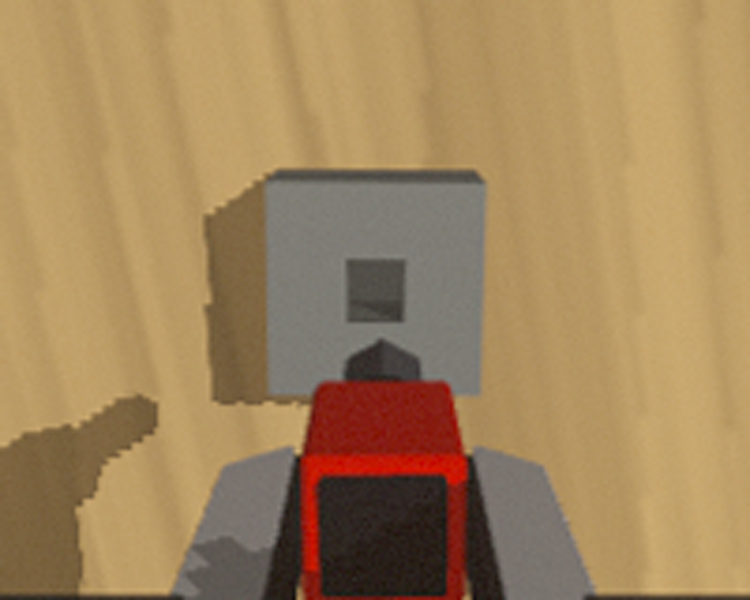

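Wrist crop: the shank shows a corner toward tool +x at (381,340) and flats to the sides at x=345 and x=420. The key's x axis is therefore along tool y, and the well is narrower in that direction too. The tool yaw for the socket is then 55.7° (mod 60°).

Emit:
play_rows([
  [0,0,0,0,0,0.135,255],
  [0,0,0,0,0,0.135,255],
  [0,0,0,0,0,0.136,255],
  [-20,14,0,0,0,0,255],
  [-24,17,0,0,0,0,255],
  [-24,17,0,0,0,0,255],
  [-24,17,0,0,0,0,255],
  [-24,17,0,0,0,0,255],
])

```text
clock: 7.85
ee_pos: [0.5309, 0.0537, 0.2026]
tcp_rot: [-0.001, 0.884, 0.467, -0.002]
ft_force: [-0.0, 0.7, -3.2]
grip_width: 0.272
gripper_force: 25.0
```

Emit:
play_rows([
  [-24,17,0,0,0,0,255],
  [-24,17,0,0,0,0,255],
  [-24,17,0,0,0,0,255],
  [-24,17,0,0,0,0,255],
  [-24,17,0,0,0,0,255],
  [-24,17,0,0,0,0,255],
  [-24,17,0,0,0,0,255],
  [-24,17,0,0,0,0,255],
])

```text
clock: 8.65
ee_pos: [0.535, -0.1811, 0.2025]
tcp_rot: [-0.001, 0.884, 0.467, -0.001]
ft_force: [0.5, 0.4, -2.7]
grip_width: 0.275
gripper_force: 25.0
```

```bash
cat > go.py <<'E'
from h import *
import sys
s=bot.sense(); p=np.array(s["ee_pos"]);M=rot(s["tcp_rot"])
t=np.array([float(a) for a in sys.argv[1:4]]); print("pos",p.round(4),"yaw",np.degrees(np.arctan2(M[1,0],M[0,0])).round(2),"tilt",M[:2,2].round(4),"F",np.round(s["ft_force"],2),"Mo",np.round(s["moment"],3),"w",round(s["grip_width"],3),"q7",round(s["q"][6],2))
print("tool delta mm",(M.T@(t-p)*1e3).round(2))
E
python3 go.py .5429 -.2226 .119
python3 - <<'E'
from h import *
z=np.load("w4.npz");K,T=z["K"],z["T"]
p=np.array([0.53170533,0.19803131,0.20722021]);M=rot([0.001,0.772,0.636,0.003])
a=(np.array([[302,455],[465,455],[316,385],[450,385]])+.5)/3.75-.5+[152,103]
for q,zz in zip(a,[.246,.246,.202,.202]): print((M.T@(ray(q,zz,K,T)[0]-p)*1e3).round(1))
E
```

```text
pos [ 0.535  -0.1811  0.2025] yaw 55.69 tilt [-0.0031  0.0009] F [ 0.46  0.36 -2.74] Mo [-0.043 -0.057  0.039] w 0.275 q7 -0.42
tool delta mm [-29.78  30.17  83.43]
[ 12.4 -11.8 -38.8]
[ 12.3  13.5 -38.7]
[ 11.  -12.1   5.2]
[11.  13.6  5.3]
```

Emit:
play_rows([
  [-10,10,10,0,0,0,255],
  [-10,10,15,0,0,0,255],
  [-9,9,15,0,0,0,255],
  [0,0,15,0,0,0,255],
  [0,0,12,0,0,0,255],
  [0,0,10,0,0,0,255],
  [0,0,0,0,0,0,255],
  [0,0,0,0,0,0,255],
])

```text
clock: 9.45
ee_pos: [0.5443, -0.22, 0.1271]
tcp_rot: [-0.0, 0.884, 0.467, 0.0]
ft_force: [0.1, 0.1, -2.8]
grip_width: 0.272
gripper_force: 25.0
```

```bash
python3 go.py .5429 -.2226 .119
python3 - <<'E'
from h import *
for n in ["wrist","side"]:
    f,d,K,T=grab(n); s=bot.sense();p=np.array(s["ee_pos"]);p=p-[0,0,.055]
    c=T[:3,:3].T@(p-T[:3,3]);u=int(c[0]/c[2]*K[0,0]+K[0,2]);v=int(c[1]/c[2]*K[1,1]+K[1,2])
    r=70 if n=="wrist" else 40
    x0,y0=u-r,max(v-r,0); print(n,x0,y0,u,v); cr=cv2.resize(f[y0:y0+2*r,x0:x0+2*r],(400,400),interpolation=cv2.INTER_CUBIC)
    a=cr if n=="wrist" else np.hstack([a,cr])
save("w5.png",a)
E
```

```text
pos [ 0.5443 -0.22    0.1271] yaw 55.73 tilt [0.     0.0003] F [ 0.12  0.06 -2.77] Mo [-0.012 -0.068 -0.014] w 0.272 q7 -0.38
tool delta mm [-2.93  0.33  8.12]
wrist 184 132 254 202
side 252 109 292 149
```

View pics/w5.png

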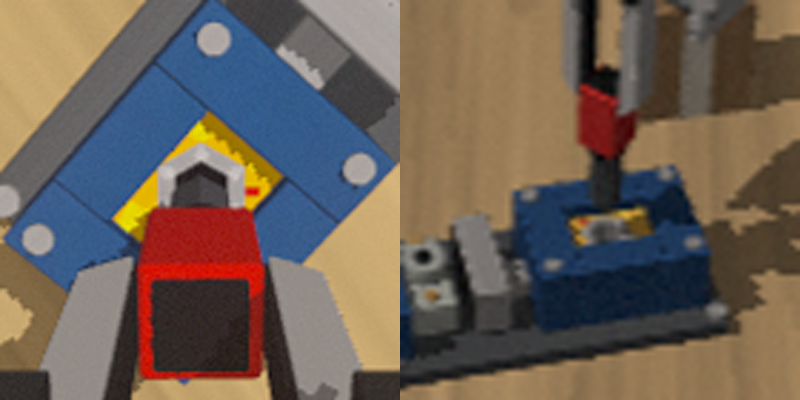

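Both views: the tip is above the socket, and the shank's corner lines up with the rim's corner. A shift of about −3 mm in tool x is left, then the descent.

Emit:
play_rows([
  [-2.6,0.3,3,0,0,0,255],
  [0,0,6,0,0,0,255],
  [0,0,6,0,0,0,255],
  [0,0,3,0,0,0,255],
  [0,0,0,0,0,0,255],
  [0,0,0,0,0,0,255],
])

```text
clock: 10.15
ee_pos: [0.5428, -0.2228, 0.1091]
tcp_rot: [-0.0, 0.884, 0.467, -0.0]
ft_force: [1.2, -0.2, -2.8]
grip_width: 0.276
gripper_force: 25.0
```

```bash
python3 go.py .5429 -.2226 .104
```

```text
pos [ 0.5428 -0.2228  0.1091] yaw 55.68 tilt [-0.0001  0.0001] F [ 1.17 -0.21 -2.78] Mo [-0.101 -0.039 -0.042] w 0.276 q7 -0.38
tool delta mm [ 0.23 -0.05  5.06]
```

Emit:
play_rows([
  [0,0,2,0,0,0,255],
  [0,0,2,0,0,0,255],
  [0,0,2,0,0,0,255],
  [0,0,1,0,0,0,255],
  [0,0,0,0,0,0,255],
  [0,0,0,0,0,0,255],
])

```text
clock: 10.75
ee_pos: [0.5428, -0.2229, 0.1022]
tcp_rot: [0.0, 0.884, 0.467, 0.0]
ft_force: [0.3, -0.7, -2.4]
grip_width: 0.271
gripper_force: 25.0
```

Emit:
play_rows([
  [0,0,1,0,0,0,255],
  [0,0,1,0,0,0,255],
  [0,0,1,0,0,0,255],
  [0,0,0,0,0,0,255],
  [0,0,0,0,0,0,255],
])

```text
clock: 11.25
ee_pos: [0.5428, -0.2229, 0.0991]
tcp_rot: [-0.0, 0.884, 0.467, -0.0]
ft_force: [0.4, 0.5, -2.4]
grip_width: 0.273
gripper_force: 25.0
```

Emit:
play_rows([
  [0,0,1,0,0,0,255],
  [0,0,1,0,0,0,255],
  [0,0,1,0,0,0,255],
  [0,0,0,0,0,0,255],
  [0,0,0,0,0,0,255],
])

```text
clock: 11.75
ee_pos: [0.5428, -0.2228, 0.0961]
tcp_rot: [-0.0, 0.884, 0.467, -0.0]
ft_force: [0.3, -0.2, -2.8]
grip_width: 0.271
gripper_force: 25.0
```

Emit:
play_rows([
  [0,0,1,0,0,0,255],
  [0,0,1,0,0,0,255],
  [0,0,1,0,0,0,255],
  [0,0,0,0,0,0,255],
  [0,0,0,0,0,0,255],
])

```text
clock: 12.25
ee_pos: [0.5428, -0.2228, 0.0932]
tcp_rot: [-0.0, 0.884, 0.467, -0.0]
ft_force: [-0.1, 0.3, -2.5]
grip_width: 0.274
gripper_force: 25.0
```

Emit:
play_rows([
  [0,0,1,0,0,0,255],
  [0,0,1,0,0,0,255],
  [0,0,1,0,0,0,255],
  [0,0,1,0,0,0,255],
  [0,0,1,0,0,0,255],
  [0,0,0,0,0,0,255],
  [0,0,0,0,0,0,255],
])

```text
clock: 12.95
ee_pos: [0.5428, -0.2228, 0.0882]
tcp_rot: [-0.0, 0.884, 0.467, -0.0]
ft_force: [0.2, -0.3, -2.8]
grip_width: 0.27
gripper_force: 25.0
```

```bash
python3 go.py .5429 -.2226 .086
```

```text
pos [ 0.5428 -0.2228  0.0882] yaw 55.68 tilt [-0.      0.0001] F [ 0.19 -0.32 -2.78] Mo [-0.014  0.014 -0.   ] w 0.27 q7 -0.38
tool delta mm [ 0.27 -0.04  2.15]
```

Emit:
play_rows([
  [0,0,1,0,0,0,255],
  [0,0,1,0,0,0,255],
  [0,0,0.5,0,0,0,255],
  [0,0,0,0,0,0,255],
  [0,0,0,0,0,0,255],
])

```text
clock: 13.45
ee_pos: [0.543, -0.2229, 0.086]
tcp_rot: [0.0, 0.884, 0.467, 0.0]
ft_force: [-0.6, -0.6, 1.4]
grip_width: 0.272
gripper_force: 25.0
```

The key has bottomed in the socket (+4 N at the expected depth). First quarter turn, clockwise about tool +z.

Emit:
play_rows([
  [0,0,-0.4,0,0,0.05,255],
  [0,0,0,0,0,0.08,255],
  [0,0,0,0,0,0.08,255],
  [0,0,0,0,0,0.08,255],
  [0,0,0,0,0,0.08,255],
  [0,0,0,0,0,0.08,255],
  [0,0,0,0,0,0,255],
])

```text
clock: 14.15
ee_pos: [0.5431, -0.2231, 0.0862]
tcp_rot: [0.0, 0.966, 0.258, 0.0]
ft_force: [0.5, -0.1, -1.0]
grip_width: 0.273
gripper_force: 25.0
```

```bash
python3 go.py .543 -.2229 .086
```

```text
pos [ 0.5431 -0.2231  0.0862] yaw 29.9 tilt [ 0.0005 -0.0007] F [ 0.5  -0.08 -1.  ] Mo [-0.163 -0.129 -0.016] w 0.273 q7 -0.72
tool delta mm [-0.   -0.21  0.17]
```

Emit:
play_rows([
  [0,0,0,0,0,0.1,255],
  [0,0,0,0,0,0.14,255],
  [0,0,0,0,0,0.14,255],
  [0,0,0,0,0,0.14,255],
  [0,0,0,0,0,0.14,255],
  [0,0,0,0,0,0.14,255],
  [0,0,0,0,0,0.14,255],
  [0,0,0,0,0,0.14,255],
])

```text
clock: 14.95
ee_pos: [0.5429, -0.2243, 0.0862]
tcp_rot: [0.001, 0.961, -0.277, 0.001]
ft_force: [-0.7, -3.2, -1.8]
grip_width: 0.274
gripper_force: 25.0
```

```bash
python3 go.py .543 -.2229 .086
python3 - <<'E'
from h import *
f,d,K,T=grab("side"); s=bot.sense();np.savez("side2.npz",f=f,d=d,K=K,T=T)
p=np.array(s["ee_pos"])-[0,0,.03]
c=T[:3,:3].T@(p-T[:3,3]);u=int(c[0]/c[2]*K[0,0]+K[0,2]);v=int(c[1]/c[2]*K[1,1]+K[1,2])
f2,_,_,_=grab("wrist")
a=cv2.resize(f[v-45:v+35,u-50:u+30],(400,400),interpolation=cv2.INTER_CUBIC);b=cv2.resize(f2[90:270,165:345],(400,400),interpolation=cv2.INTER_CUBIC)
save("w6.png",np.hstack([a,b]))
E
```

```text
pos [ 0.5429 -0.2243  0.0862] yaw -32.18 tilt [ 0.0006 -0.0021] F [-0.75 -3.2  -1.77] Mo [-0.711  0.19   0.126] w 0.274 q7 -1.54
tool delta mm [-0.66 -1.28  0.2 ]
```

View pics/w6.png

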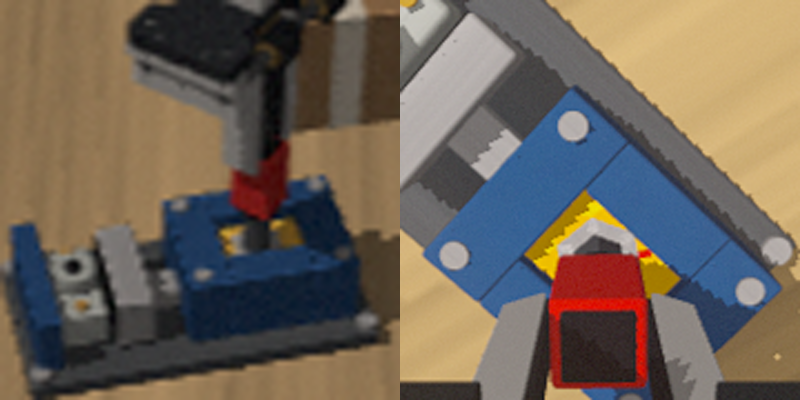

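Views: the key stands in the socket. The red dot, rim and key have turned together, and the jaw has moved toward the part. Settling before I let go.

Emit:
play_rows([
  [0,0,0,0,0,0,255],
  [0,0,0,0,0,0,255],
])

```text
clock: 15.25
ee_pos: [0.5427, -0.224, 0.0862]
tcp_rot: [0.001, 0.962, -0.274, 0.0]
ft_force: [-0.3, -4.0, -0.8]
grip_width: 0.271
gripper_force: 25.0
```

```bash
python3 go.py .543 -.2229 .086
```

```text
pos [ 0.5427 -0.224   0.0862] yaw -31.85 tilt [ 0.0003 -0.0013] F [-0.34 -4.03 -0.83] Mo [-1.167  0.242  0.03 ] w 0.271 q7 -1.53
tool delta mm [-0.32 -1.1   0.18]
```

Emit:
play_rows([
  [0,0,0,0,0,0,90],
  [0,0,0,0,0,0,90],
  [0,0,0,0,0,0,90],
  [0,0,0,0,0,0,90],
  [0,0,0,0,0,0,90],
  [0,0,0,0,0,0,90],
])

```text
clock: 15.85
ee_pos: [0.5428, -0.2226, 0.0861]
tcp_rot: [-0.0, 0.961, -0.275, -0.0]
ft_force: [0.6, 1.0, 0.3]
grip_width: 0.647
gripper_force: 0.0
```

```bash
python3 go.py .5423 -.2235 .086
```

```text
pos [ 0.5428 -0.2226  0.0861] yaw -31.98 tilt [-0.      0.0003] F [0.61 0.97 0.28] Mo [0.103 0.03  0.003] w 0.647 q7 -1.53
tool delta mm [0.02 0.99 0.09]
```

Emit:
play_rows([
  [0,1.2,0,0,0,0,90],
  [0,0,0,0,0,-0.148,90],
  [0,0,0,0,0,-0.148,90],
  [0,0,0,0,0,-0.148,90],
  [0,0,0,0,0,-0.148,90],
  [0,0,0,0,0,-0.148,90],
  [0,0,0,0,0,-0.148,90],
  [0,0,0,0,0,-0.148,90],
])

```text
clock: 16.65
ee_pos: [0.5421, -0.2241, 0.0861]
tcp_rot: [0.0, 0.971, 0.239, -0.0]
ft_force: [0.4, -0.6, 0.5]
grip_width: 0.647
gripper_force: 0.0
```

Emit:
play_rows([
  [0,0,0,0,0,-0.148,90],
  [0,0,0,0,0,-0.129,90],
  [0,0,0,0,0,-0.129,90],
  [0,0,0,0,0,-0.129,90],
  [0,0,0,0,0,0,90],
  [0,0,0,0,0,0,90],
])

```text
clock: 17.25
ee_pos: [0.542, -0.2241, 0.086]
tcp_rot: [-0.0, 0.875, 0.484, 0.0]
ft_force: [1.0, -0.3, 1.1]
grip_width: 0.648
gripper_force: 0.0
```

```bash
python3 go.py .5422 -.2237 .086
python3 - <<'E'
from h import *
s=bot.sense();p=np.array(s["ee_pos"]);M=rot(s["tcp_rot"])
f,d,K,T=grab("wrist");P=cloud(d,K,T);h=cv2.cvtColor(f,cv2.COLOR_RGB2HSV).astype(int)
red=((h[...,0]<8)|(h[...,0]>172))&(h[...,1]>120)&(P[...,2]>.07)&(P[...,2]<.14)
q=(P[red]-p)@M*1e3;print(q.min(0),q.max(0));v,u=np.where(red);print(u.min(),u.max(),v.min(),v.max())
cr=f[110:300,130:383];save("w7.png",cr,3)
E
```

```text
pos [ 0.542  -0.2241  0.086 ] yaw 57.83 tilt [-0.      0.0001] F [ 0.95 -0.33  1.11] Mo [ 0.004 -0.028  0.028] w 0.648 q7 -0.35
tool delta mm [ 0.46 -0.08  0.04]
[-10.37412899 -13.83860249 -44.06241184] [15.76252269 12.08316654  1.53819844]
230 274 202 261
```

View pics/w7.png

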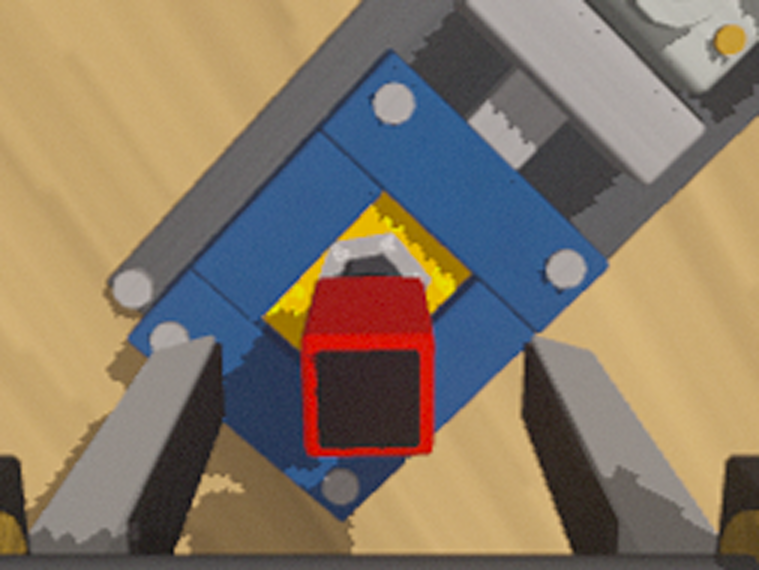

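Crop: the key is standing upright in the socket and free between the open fingers. The handle is square to the pads at (367,395). Regrasping.

Emit:
play_rows([
  [0.7,0,0,0,0,0,150],
  [0,0,0,0,0,0,255],
  [0,0,0,0,0,0,255],
  [0,0,0,0,0,0,255],
  [0,0,0,0,0,0,255],
  [0,0,0,0,0,0,255],
  [0,0,0,0,0,0,255],
  [0,0,0,0,0,0,255],
], force=20)

```text
clock: 18.1
ee_pos: [0.5424, -0.2233, 0.0861]
tcp_rot: [-0.0, 0.874, 0.485, -0.0]
ft_force: [-0.1, 0.6, -0.4]
grip_width: 0.271
gripper_force: 20.0
```

```bash
python3 go.py .5422 -.2237 .086
```

```text
pos [ 0.5424 -0.2233  0.0861] yaw 58.03 tilt [-0.0002  0.0001] F [-0.07  0.57 -0.41] Mo [0.063 0.133 0.088] w 0.271 q7 -0.35
tool delta mm [-0.49  0.05  0.11]
```

Grip force acts as a torque limiter through the 16 mm pads: 12 N gives at most about 0.19 N m. I'll use 12 N for the rest of the turn.

Emit:
play_rows([
  [0,0,0,0,0,0.06,255],
  [0,0,0,0,0,0.12,255],
  [0,0,0,0,0,0.12,255],
  [0,0,0,0,0,0.12,255],
  [0,0,0,0,0,0.12,255],
  [0,0,0,0,0,0.12,255],
  [0,0,0,0,0,0.12,255],
  [0,0,0,0,0,0,255],
], force=12)

```text
clock: 18.9
ee_pos: [0.5427, -0.2237, 0.0861]
tcp_rot: [0.001, 0.993, 0.116, 0.0]
ft_force: [-0.4, -0.2, -0.4]
grip_width: 0.278
gripper_force: 12.0
```

```bash
python3 go.py .5422 -.2237 .086
```

```text
pos [ 0.5427 -0.2237  0.0861] yaw 13.32 tilt [ 0.0002 -0.0011] F [-0.44 -0.21 -0.39] Mo [-0.2   -0.031 -0.024] w 0.278 q7 -0.94
tool delta mm [-0.47 -0.13  0.11]
```

Emit:
play_rows([
  [0,0,0,0,0,0.06,255],
  [0,0,0,0,0,0.06,255],
  [0,0,0,0,0,0.06,255],
  [0,0,0,0,0,0.06,255],
  [0,0,0,0,0,0.06,255],
  [0,0,0,0,0,0,255],
])

```text
clock: 19.5
ee_pos: [0.5426, -0.2239, 0.0861]
tcp_rot: [0.0, 0.999, -0.032, 0.0]
ft_force: [0.1, -1.9, -0.8]
grip_width: 0.276
gripper_force: 12.0
```

```bash
python3 go.py .5422 -.2237 .086
```

```text
pos [ 0.5426 -0.2239  0.0861] yaw -3.72 tilt [ 0.0001 -0.0009] F [ 0.09 -1.9  -0.81] Mo [-0.339  0.022  0.033] w 0.276 q7 -1.16
tool delta mm [-0.38 -0.14  0.09]
```

Now small steps toward the stop, watching the moment about z and the grip width (it widens if the handle tips in the pads).

Emit:
play_rows([
  [0,0,0,0,0,0.03,255],
  [0,0,0,0,0,0.03,255],
  [0,0,0,0,0,0.03,255],
  [0,0,0,0,0,0,255],
])

```text
clock: 19.9
ee_pos: [0.5425, -0.2237, 0.0861]
tcp_rot: [0.0, 0.997, -0.079, 0.0]
ft_force: [-0.6, -2.6, -0.0]
grip_width: 0.273
gripper_force: 12.0
```

```bash
python3 go.py .5422 -.2237 .086
```

```text
pos [ 0.5425 -0.2237  0.0861] yaw -9.05 tilt [ 0.0001 -0.0006] F [-0.64 -2.6  -0.  ] Mo [-0.7    0.125  0.118] w 0.273 q7 -1.23
tool delta mm [-0.31  0.02  0.13]
```

Emit:
play_rows([
  [0,0,0,0,0,0.03,255],
  [0,0,0,0,0,0.02,255],
  [0,0,0,0,0,0,255],
])

```text
clock: 20.2
ee_pos: [0.5425, -0.2236, 0.0861]
tcp_rot: [0.0, 0.995, -0.104, 0.0]
ft_force: [-0.3, -3.1, 0.0]
grip_width: 0.277
gripper_force: 12.0
```

```bash
python3 go.py .5422 -.2237 .086
```

```text
pos [ 0.5425 -0.2236  0.0861] yaw -11.92 tilt [-0.     -0.0005] F [-0.34 -3.13  0.03] Mo [-0.851  0.175  0.068] w 0.277 q7 -1.27
tool delta mm [-0.26  0.15  0.13]
```

Emit:
play_rows([
  [0,0,0,0,0,0.02,255],
  [0,0,0,0,0,0.02,255],
  [0,0,0,0,0,0,255],
])

```text
clock: 20.5
ee_pos: [0.5425, -0.2235, 0.0861]
tcp_rot: [0.0, 0.992, -0.124, 0.0]
ft_force: [-0.6, -3.1, 0.0]
grip_width: 0.275
gripper_force: 12.0
```

```bash
python3 go.py .5422 -.2237 .086
```

```text
pos [ 0.5425 -0.2235  0.0861] yaw -14.21 tilt [-0.     -0.0003] F [-0.6  -3.13  0.05] Mo [-0.852  0.267  0.057] w 0.275 q7 -1.3
tool delta mm [-0.23  0.27  0.13]
```

Emit:
play_rows([
  [0,0,0,0,0,0.02,255],
  [0,0,0,0,0,0.02,255],
  [0,0,0,0,0,0,255],
])

```text
clock: 20.8
ee_pos: [0.5426, -0.2234, 0.0861]
tcp_rot: [0.0, 0.99, -0.144, 0.0]
ft_force: [-1.3, -3.9, 0.6]
grip_width: 0.274
gripper_force: 12.0
```

```bash
python3 go.py .5422 -.2237 .086
python3 - <<'E'
from h import *
s=bot.sense();print(np.round(s["moment"],3));f,d,K,T=grab("wrist");s=bot.sense();print(np.round(s["moment"],3)); save("w8.png",f[60:300,110:400],2.5);np.savez("w8.npz",f=f,d=d,K=K,T=T)
E
```

```text
pos [ 0.5426 -0.2234  0.0861] yaw -16.5 tilt [ 0.0001 -0.0002] F [-1.29 -3.86  0.62] Mo [-0.939  0.302  0.134] w 0.274 q7 -1.33
tool delta mm [-0.26  0.38  0.14]
[-0.939  0.302  0.134]
[-0.967  0.282  0.101]
```

View pics/w8.png

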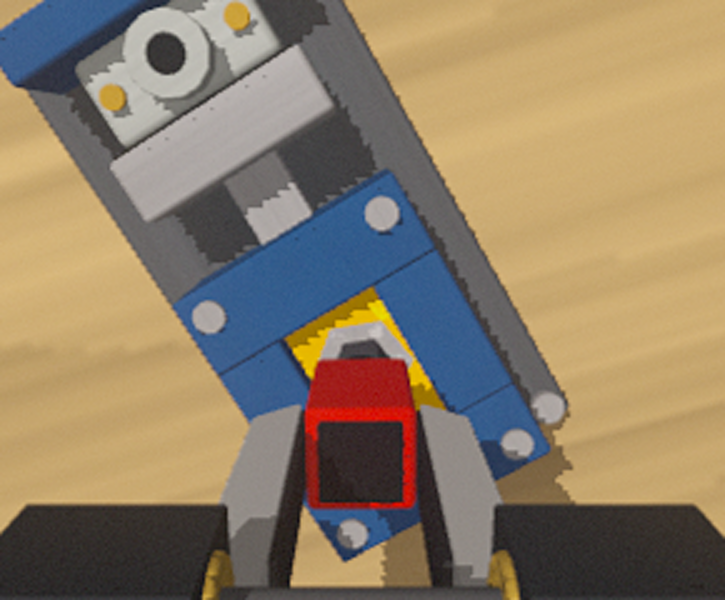

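View: the jaw face is now all but touching the clamped part at (225,130). The z moment is starting to rise, so a few more small steps.

Emit:
play_rows([
  [0,0,0,0,0,0.02,255],
  [0,0,0,0,0,0.02,255],
  [0,0,0,0,0,0,255],
])

```text
clock: 21.15
ee_pos: [0.5426, -0.2234, 0.0861]
tcp_rot: [0.0, 0.987, -0.163, 0.0]
ft_force: [-0.9, -3.5, 1.3]
grip_width: 0.276
gripper_force: 12.0
```

```bash
python3 go.py .5422 -.2237 .086
```

```text
pos [ 0.5426 -0.2234  0.0861] yaw -18.79 tilt [ 0.     -0.0002] F [-0.88 -3.45  1.34] Mo [-1.013  0.327  0.017] w 0.276 q7 -1.36
tool delta mm [-0.23  0.42  0.12]
```

Emit:
play_rows([
  [0,0,0,0,0,0.02,255],
  [0,0,0,0,0,0.02,255],
  [0,0,0,0,0,0,255],
])

```text
clock: 21.45
ee_pos: [0.5425, -0.2234, 0.0861]
tcp_rot: [0.0, 0.983, -0.183, 0.0]
ft_force: [-0.3, -3.2, 1.0]
grip_width: 0.269
gripper_force: 12.0
```

```bash
python3 go.py .5422 -.2237 .086; python3 - <<'E'
from h import *
M=[]
for i in range(6): bot.camera("side"); M.append(bot.sense()["moment"][2])
print(np.round(M,3),np.mean(M))
E
```

```text
pos [ 0.5425 -0.2234  0.0861] yaw -21.09 tilt [ 0.     -0.0002] F [-0.28 -3.24  0.98] Mo [-1.031  0.372  0.085] w 0.269 q7 -1.39
tool delta mm [-0.2   0.44  0.09]
[0.045 0.086 0.03  0.068 0.102 0.076] 0.06777540299528002
```

Emit:
play_rows([
  [0,0,0,0,0,0.02,255],
  [0,0,0,0,0,0.02,255],
  [0,0,0,0,0,0,255],
])

```text
clock: 22.05
ee_pos: [0.5424, -0.2231, 0.086]
tcp_rot: [-0.0, 0.979, -0.202, -0.0]
ft_force: [-1.2, -2.9, 0.4]
grip_width: 0.277
gripper_force: 12.1
```

```bash
cat > mo.py <<'E'
from h import *
M=[];W=[]
for i in range(6): bot.camera("side"); s=bot.sense(); M.append(s["moment"][2]);W.append(s["grip_width"])
print(np.round(M,3),np.mean(M),np.mean(W))
E
python3 go.py .5422 -.2237 .086;python3 mo.py
```

```text
pos [ 0.5424 -0.2231  0.086 ] yaw -23.37 tilt [-0.0003  0.0001] F [-1.25 -2.88  0.41] Mo [-0.891  0.411  0.147] w 0.277 q7 -1.42
tool delta mm [0.02 0.61 0.04]
[0.169 0.186 0.211 0.16  0.19  0.207] 0.18696817920947675 0.2765949331060349
```

The z moment jumped from 0.07 to 0.19 N m, so the screw is at its stop. Easing the torque and letting go.

Emit:
play_rows([
  [0,0,0,0,0,-0.03,255],
  [0,0,0,0,0,0,90],
  [0,0,0,0,0,0,60],
  [0,0,0,0,0,0,60],
  [0,0,0,0,0,0,60],
  [0,0,0,0,0,0,60],
  [0,0,0,0,0,0,60],
])

```text
clock: 23.05
ee_pos: [0.5426, -0.2231, 0.086]
tcp_rot: [-0.0, 0.982, -0.187, -0.0]
ft_force: [0.3, 0.8, 0.1]
grip_width: 0.742
gripper_force: 0.0
```

Emit:
play_rows([
  [0,0,-5,0,0,0,60],
  [0,0,-10,0,0,0,60],
  [0,0,-15,0,0,0,60],
  [0,0,-25,0,0,0,60],
  [0,0,-25,0,0,0,60],
  [0,0,-25,0,0,0,60],
  [-20,0,-15,0,0,0,60],
  [-20,0,0,0,0,0,60],
])

```text
clock: 23.85
ee_pos: [0.5068, -0.2094, 0.2092]
tcp_rot: [0.0, 0.982, -0.188, 0.003]
ft_force: [-0.5, 0.4, 0.4]
grip_width: 0.763
gripper_force: 0.0
```

```bash
python3 - <<'E'
from h import *
f,d,K,T=grab("wrist");P=cloud(d,K,T);h=cv2.cvtColor(f,cv2.COLOR_RGB2HSV).astype(int);s=bot.sense();print(s["ee_pos"],s["ft_force"],s["clock"])
red=((h[...,0]<8)|(h[...,0]>172))&(h[...,1]>120)&(P[...,2]>.06)&(P[...,2]<.2)
t=P[red];print(len(t),np.percentile(t[:,2],[2,98]));t=t[t[:,2]>t[:,2].max()-.006];print(t[:,2].mean(),cv2.minAreaRect(t[:,:2].astype(np.float32)*1000))
v,u=np.where(red);cv,cu=int(v.mean()),int(u.mean());print(cu,cv)
y0,x0=max(cv-100,0),max(cu-130,0);save("w9.png",f[y0:y0+200,x0:x0+260],3)
E
```

```text
[ 0.5022137  -0.20762148  0.20810268] [-4.31369587  1.52216542 -0.78069097] 23.9
363 [0.12532954 0.13007971]
0.12762293442931014 ((542.6528930664062, -221.54144287109375), (24.693702697753906, 24.575790405273438), 68.71881103515625)
253 152
```

View pics/w9.png

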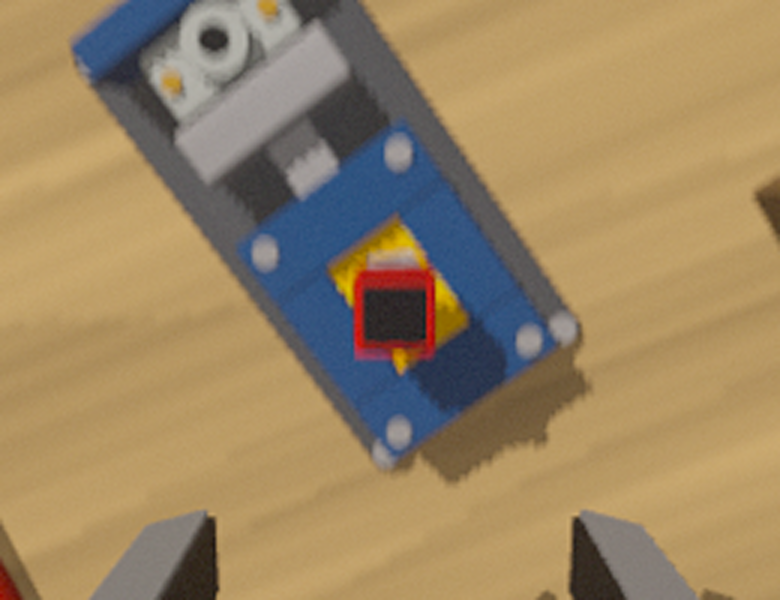

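Final view: the key stands upright in the socket at (395,315). Its top is at 0.1276 m, which matches fully seated (0.128 m). The jaw is against the part and the gripper is clear.

```bash
python3 -c "
from rig import bot
print(bot.sign_off())"
```

```text
the job is handed in; nothing more can be done
None
```

I handed the job in: the hex key stands seated in the socket with the gripper clear, and the screw is turned to its stop (moment jumped to about 0.19 N m there, jaw closed) with one regrasp on the way; sign-off returned no verdict.

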